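Return the chisel to the sloping rack and latch the keeper bar

ROBOT

A 6-joint arm with a two-finger parallel gripper is mounted at the origin on the work surface. World frame = base frame: x ahead of the robot, y to its left, z up, the work surface at z = 0. Lengths are in m, angles in degrees, forces in N, time in s.
With the tool pointing down it reaches from about 0.325 to 0.875 m from the base axis. Payload 4.4 kg.
Tool frame: the origin (TCP) lies on the centre line of the jaws, within the pads' length; the fingertips stand 8 mm ahead of it and the grasp point (between the pads) lies 11 mm behind it; z points along the fingers, y is the line along which they close (so a half turn about z gives the same grasp; the last joint's range is limited). The gripper opens to 85 mm and grips with 20 to 120 N. Pads are 22 mm wide; open, the fingers measure 114 mm over their backs; the gripper's body (76 mm by 85 mm) begins 54 mm behind the grasp point. The pads swing forward as they close: fully open they stand 13 mm farther back than shut.
Start: joints at [-77.951, 11.837, 88.321, -0, 79.842, -8.623], TCP at [0.203, -0.538, 0.239] pointing down, gripper open.
Joint ranges: [-156.59, 156.59], [-49.26, 127.26], [12.9, 141.05], [-63.56, 243.56], [4.71, 150.69], [-161.64, 161.64]. Speed limits (degrees/s): [159.86, 159.86, 180, 180, 180, 180].

INTERFACE

Orientations are given as a 3x3 rotation matrix whose columns are the frame's x, y, z axes.
In Python, from rig import * gives the robot as it stands. The module is installed in compiled form; this text tells all that it offers.
- The arm moves only by the tool carry_out, never from a script. Its arguments are lists of equal length, an entry for each row: "dp": the shift along the tool's x, y, z in cm, a list of three; "spin": the turn about the tool's z in rad; "grip": the finger opening in cm, from 0 to 8.54. A call has 1 to 20 rows; each row shifts and turns the commanded pose from where the row before left it, along the tool's axes as they then stand; what a row does not reach is not made up. A row lasts 1/12 s, in which the tool goes at most 41.7 mm and 7.16 degrees, less where a joint would pass 70% of its speed; a pose out of reach is approached as far as the arm can. A call with a gripper value outside its range is refused whole. The fingers move at their own pace and stop on an object; "squeeze" is the grip in N (left out, the last holds). Time passes only in rows, so rows that do not move let the fingers close. It gives the time, the measured TCP pose, the force, the opening and the grip force at its end, in the units of the state.
- get_state(): the state, without advancing time (a new reading comes with each control period).
- get_image(name): name is "scene" or "top"; returns (picture, depth): 420x560x3 uint8, red, green, blue; 420x560 float32, m along the optical axis (not along the pixel's ray), 0 where there is no reading.
- camera_params(name): a dict with "intrinsics" (3x3 intrinsics, pixels), "cam_to_world" (4x4, takes a point from camera to world coordinates). Camera axes: x right, y down, z forward; pixel columns grow to the right and rows downward; lengths in m; the calibration is good to about 2 mm. A picture is of the moment at which its call begins. camera_params takes no time and is no camera call.
- hand_in(): hands the job in; it is judged then, once.
Trained networks look in the newest picture that a camera, given by its name, has taken for a name from the list of things; names that differ only in an ending like _2 or _b are one class to them, and where a whole thing is asked for, a point or a joint stands for the part that bears it (a point fixed in the world has none). Each returns a list of dicts, best first, with "confidence" (0 to 1); they miss things now and then, are a little off and sometimes report something else, mostly with a low value. They report only what shows in the picture. A call takes as long as a camera call. They do not tell look-alikes from the thing itself.
- spot_in(camera, target): "pixel" ([column, row] in pixels, amid what is visible of it).
- trace(camera, target): "pixels" (420x560 bool, what is visible of it) and "pixel" ([column, row] in pixels, amid what is visible of it).
The state is a dict: "time_s": time; "q": joint angles; "dq": joint speeds; "joint_efforts": joint torques, N m; "tool_pos": TCP position; "orientation": TCP orientation; "ft_force": force on the tool from outside, world axes, zero at the start; "torque": the same for the moment, N m; "gripper_width": opening from 0.0 (shut) to 1.0 (fully open); "gripper_force": force on a finger pad.
Only numpy, scipy, OpenCV 4.12 (cv2) and the standard library are available. Lean on these libraries where they do the work, as an engineer would, in place of code of your own. Each camera call takes 0.05 s, during which the arm holds its last target. There are 200 camera calls.

TASK

Put the chisel that lies on the bench back into the empty slot of the sloping rack: lay it in (do not drop it) like its two neighbours, handle uphill, flat on the board and with its handle's shoulder down against the lower comb. Then lock the tools in: pull the keeper bar's knob outward from the board against its spring, swing the bar across the chisels past the lip of the catch, and let it in so that it sits fully home in the catch. Leave the other chisels in their slots and everything else on the bench where it stands.

Things in the scene. Friction and masses are not known exactly. Their poses are not given: they have to be found in the camera images.
- cradle: Sloping plywood face of the fixed chisel rack, 335 mm wide, 235 up the slope, inclined 30 degrees, low edge nearest the robot and 70 above the bench. Origin: middle of the low edge, on the face. x = straight up the slope, y = across to the left, z = out of the face. Three slots run along x at y = +60, 0, -60. 'Cradle' numbers below are mm in this frame.
- comb (a point): Cradle (105, 0, 13): uphill face of the lower comb, a row of wooden teeth 26 high, cradle x 91 to 105, y -100 to 100, with a 24 wide gap on each slot line that only a blade fits; the handle's shoulder bears on the teeth. Upper comb: teeth 14 high at x 195 to 207 with 38 wide gaps in which the handles lie.
- free_slot (a point): Where the middle of the handle belongs in the empty slot: cradle x 160, z 14 and y = +60, 0 or -60, whichever slot is empty. Axes parallel to the cradle's.
- chisel_mid (a point): Loose chisel lying on the bench: 200 mm long, 0.14 to 0.28 kg, flat-sided wooden handle, steel blade. Point: middle of the handle, half-way up. x = from blade to handle end, z = up. Handle 110 long (x -55 to 55), 30 wide (y), 28 high (z); its end face at x = -55 is the shoulder. Blade x -55 to -145, 15 wide, 5 thick, at mid height. Centre of mass 23 towards the blade.
- chisel_tip (a point): Middle of the loose chisel's cutting edge, 145 mm from the handle's middle; it points down the slope when the chisel is in the rack.
- chisel_narrow_mid (a point): Like the loose chisel but with a 10 mm blade, loose, lying home in another slot: middle of its handle. Not to be disturbed.
- chisel_wide_mid (a point): Like the loose chisel but with a 20 mm blade, loose, lying home in another slot: middle of its handle. Not to be disturbed.
- keeper_swing (a joint): Swing of the keeper bar about its pivot post (axis cradle z), rad. 0 = shut: bar runs from the pivot along cradle -y, over the catch. Grows as it opens downhill; 1.57 = pointing down the slope (cradle -x); end 2.1. Friction 0.17 N m: stays where left. In the catch it reads 0 (uphill wall) to 0.02; a bar not pulled out is stopped by the lip's outside at about 0.16.
- keeper_lift (a joint): How far the bar's free end is pulled outward from the board, rad, about a cross pin at the pivot. 0 = in, parallel to the board (its rest position, also when open); end 0.14. A spring pulls it in: about 4 N at the knob at 0, 5 N at 0.07. It must exceed 0.04 to pass the catch's lip; lying on the lip it reads 0.02 to 0.035; home in the catch 0.
- knob (a point): Middle of the keeper's rubber-sleeved knob: round, 24 mm across, 42 high, standing on the bar, axis normal to it (cradle z), 215 from the swing axis; it turns with the bar. Bar's top face 21 below this point, knob's top 21 above. Grip it with the tool along its axis. Bar: flat aluminium strip 22 wide, 8 thick, 286 long from the swing axis, underside 36 off the board, 8 above a seated handle.
- pivot (a point): Point on the swing axis at the bar's cross pin: cradle (170, 128, 41). Axes of the cradle. At lift 0 the knob's middle is 24 mm further out along cradle z. The pivot post below is 26 mm across and carries a steel fork reaching cradle z 52.
- catch (a point): Steel catch, cradle x 145 to 191, y -151 to -125. Point: middle of its floor, cradle (170, -138, 36), where the bar's underside rests, 266 mm from the swing axis. Downhill lip (x 145 to 155): square, 9 above the floor. Uphill wall (x 181 to 191): 18 above the floor, stops the bar. The bar drops in between them with 4 to spare.
- sander: Orbital sander with a blue dust canister, 150 mm tall, standing on a half-sanded green drawer side far to the right. Origin: centre of its pad's underside. Not to be moved.
- block_mid (a point): Cork sanding block 110 x 65 x 33 mm on the bench to the right of the rack; its centre. Not to be moved.
- mallet: Wooden mallet lying at the left, head 125 mm long and 65 high, 270 long overall; origin under the head's middle. Not to be moved.
- glue: Glue bottle, 64 mm across and 190 tall, standing to the left of the rack; origin under its middle. Not to be moved.
- try_square: Try square lying flat in front of the robot, steel blade 190 x 35 mm, dark wooden stock 110 x 20 x 14 mm; origin under the middle of the blade. Not to be moved.
- discs: Low stack of brown sanding discs, 125 mm across and 18 high, lying to the left in front of the rack; origin under its middle. Not to be moved.
Things that resemble listed ones, but are neither listed nor needed, are in the scene too. What is shaped like the part that bears chisel_mid but blue is not meant.

How it is judged (in metres and radians):
On the way:
1. the chisel lies home in the empty slot, let go, with the keeper still open (distance between chisel_mid and free_slot below 0.01 m and x of chisel_mid in the frame of free_slot below 0.005 m and angle between the x axis of chisel_mid and the x axis of free_slot, either way round below 0.07 rad and z of chisel_mid in the frame of free_slot below 0.004 m and x of chisel_tip in the frame of free_slot below -0.1 m and contact force between the fingers and chisel below 0.1 N and value of joint keeper_swing above 0.4 rad), for 0.2 s.
At the end, for the whole second after the job is handed in: Chisel at rest in the empty slot, handle uphill: handle middle within 10 mm of its place, at most 5 mm too far up and 4 mm off the board, aligned to 0.07 rad. Keeper in its catch: swing below 0.03, lift below 0.012 rad. Other two chisels within 10 mm of their start (distance between chisel_mid and free_slot below 0.01 m and x of chisel_mid in the frame of free_slot below 0.005 m and angle between the x axis of chisel_mid and the x axis of free_slot, either way round below 0.07 rad and z of chisel_mid in the frame of free_slot below 0.004 m and x of chisel_tip in the frame of free_slot below -0.1 m and distance of each of chisel_narrow_mid, chisel_wide_mid from where it was at the start of the episode below 0.01 m and value of joint keeper_swing below 0.03 rad and value of joint keeper_lift below 0.012 rad and linear speed of chisel below 0.02 m/s); the robot touches nothing.
It fails at once if the chisel is dropped or thrown (moves faster than 0.6 m/s while not held) (contact force between the fingers and chisel below 0.1 N and linear speed of chisel above 0.6 m/s).
It fails at once if one of the other two chisels is shifted more than 15 mm (distance of any of chisel_narrow_mid, chisel_wide_mid from where it was at the start of the episode above 0.015 m).
It fails at once if the sander, sanding block, mallet, glue bottle, try square or disc stack is shifted more than 25 mm (distance of any of sander, block_mid, mallet, glue, try_square, discs from where it was at the start of the episode above 0.025 m).
It also fails if it takes over 51 s, if anything falls off the work surface, if the arm or the gripper's body presses on something with over 40 N, if the wrist force passes 120 N, or if a joint passes its speed limit or range.

## Working session

There is one attempt and no reset: what is moved stays moved. The work goes in short steps, Python scripts to look and compute and a tool call to move; the robot and the scene stay as the last step left them, time stands still between calls to the robot, and variables do not carry over. Pictures are saved under pics/ and viewed, at most 10 in all, crops included, and the job is handed in when it is done.

Besides the shell and the picture viewer there is one more tool, called after "Call:" as name([rows], argument=value, ...), one row to a line, values as JSON. carry_out: Moves the arm, as the interface text tells. Its arguments: {"type":"object","properties":{"dp":{"type":"array"},"spin":{"type":"array"},"grip":{"type":"array"},"squeeze":{"type":"number"}},"required":["dp","spin","grip"]}

```bash
mkdir -p pics; cat > h.py <<'E'
from rig import *
import numpy as np, cv2
def world(cam,px,depth):
    P=camera_params(cam);K=np.array(P["intrinsics"]);T=np.array(P["cam_to_world"])
    px=np.atleast_2d(px);d=np.array([depth[int(r),int(c)] for c,r in px])
    X=np.c_[(px[:,0]-K[0,2])/K[0,0]*d,(px[:,1]-K[1,2])/K[1,1]*d,d]
    return X@T[:3,:3].T+T[:3,3]
def cloud(cam,mask,depth):
    r,c=np.nonzero(mask&(depth>0));return world(cam,np.c_[c,r],depth)
def proj(cam,X):
    P=camera_params(cam);K=np.array(P["intrinsics"]);T=np.linalg.inv(P["cam_to_world"])
    Y=np.atleast_2d(X)@T[:3,:3].T+T[:3,3];p=Y@K.T;return p[:,:2]/p[:,2:]
E
python3 - <<'E'
from h import *
ims={}
for n in("scene","top"):
    im,d=get_image(n);ims[n]=d;cv2.imwrite(f"pics/{n}0.png",im[:,:,::-1]);np.save(f"{n}0.npy",d)
    for t in("chisel_mid","chisel_tip","knob","pivot","catch","cradle","comb","chisel_narrow_mid","chisel_wide_mid"):
        for o in spot_in(n,t)[:4]:
            print(n,t,round(o["confidence"],2),np.round(o["pixel"]),np.round(world(n,o["pixel"],d)[0],3))
s=get_state();print(s["time_s"],np.round(s["orientation"],2))
E
```

```text
scene chisel_mid 0.74 [169. 237.] [ 0.488 -0.329  0.029]
scene chisel_mid 0.54 [184. 195.] [ 0.33  -0.257  0.026]
scene chisel_tip 0.85 [194. 194.] [ 0.332 -0.221  0.026]
scene chisel_tip 0.7 [176. 234.] [ 0.485 -0.304  0.031]
scene pivot 0.63 [323. 204.] [0.552 0.204 0.145]
scene pivot 0.57 [304. 243.] [0.689 0.098 0.184]
scene catch 0.65 [306. 241.] [0.664 0.114 0.14 ]
scene catch 0.61 [323. 205.] [0.553 0.203 0.145]
scene cradle 0.62 [281. 253.] [0.704 0.022 0.183]
scene cradle 0.57 [304. 243.] [0.671 0.106 0.143]
scene cradle 0.53 [210. 272.] [ 0.651 -0.209  0.032]
scene comb 0.91 [305. 240.] [0.661 0.11  0.141]
scene chisel_narrow_mid 0.67 [284. 255.] [0.711 0.029 0.182]
scene chisel_wide_mid 0.76 [296. 240.] [0.67  0.079 0.172]
top chisel_mid 0.89 [383. 284.] [ 0.32  -0.235  0.029]
top chisel_mid 0.78 [414. 233.] [ 0.462 -0.326  0.026]
top chisel_mid 0.73 [263. 154.] [0.661 0.096 0.134]
top chisel_tip 0.87 [411. 228.] [ 0.476 -0.32   0.027]
top chisel_tip 0.74 [216. 198.] [0.545 0.215 0.138]
top knob 0.83 [216. 202.] [0.534 0.216 0.133]
top pivot 0.72 [260. 157.] [0.653 0.104 0.134]
top catch 0.89 [259. 157.] [0.656 0.106 0.132]
top cradle 0.71 [262. 156.] [0.658 0.099 0.132]
top comb 0.89 [259. 157.] [0.654 0.105 0.134]
top chisel_narrow_mid 0.64 [292. 143.] [0.681 0.02  0.169]
top chisel_narrow_mid 0.6 [412. 229.] [ 0.473 -0.321  0.028]
top chisel_wide_mid 0.77 [270. 154.] [0.654 0.075 0.165]
1.0 [[ 0.94  0.35  0.  ]
 [ 0.35 -0.94 -0.  ]
 [-0.    0.   -1.  ]]
```

View pics/scene0.png

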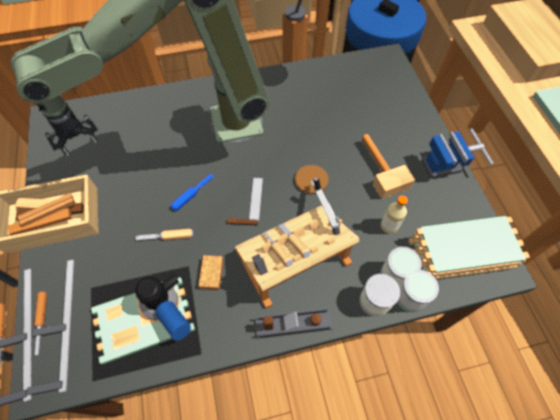

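View pics/top0.png

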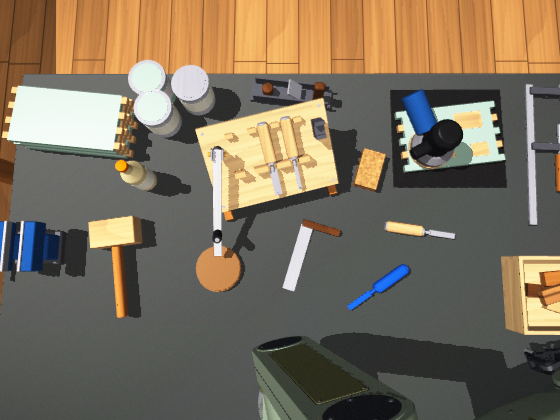

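Two candidates for the loose chisel: the wooden-handled one (top 405,230 handle, blade to 455,236) and the blue one (top 380,287). The wooden one fits, since blue is excluded. The empty slot looks like the left one (+60). The keeper bar runs from the pivot at (216,155) to the knob at (217,237). I'll confirm in one crop and measure.

```bash
cat > meas.py <<'E'
from h import *
im=cv2.imread("pics/top0.png");d=np.load("top0.npy")
a=cv2.resize(im[90:270,190:330],None,fx=3.2,fy=3.2,interpolation=cv2.INTER_CUBIC)
b=cv2.resize(im[205:305,345:465],None,fx=1.8,fy=1.8,interpolation=cv2.INTER_CUBIC)
o=np.zeros((576,448+216,3),np.uint8);o[:a.shape[0],:448]=a;o[:180,448:]=b;cv2.imwrite("pics/crop1.png",o)
# rack plane
m=np.zeros(d.shape,bool);m[95:225,190:345]=1
P=cloud("top",m,d)
rng=np.random.default_rng(0);best=0
for _ in range(3000):
    p=P[rng.choice(len(P),3,0)];n=np.cross(p[1]-p[0],p[2]-p[0]);n/=np.linalg.norm(n)+1e-12
    if n[2]<0:n=-n
    if abs(n[2]-.866)>.05:continue
    k=abs((P-p[0])@n)<.002
    if k.sum()>best:best=k.sum();I=k
c=P[I].mean(0);n=np.linalg.svd(P[I]-c)[2][2];n*=np.sign(n[2])
I=abs((P-c)@n)<.0025;c=P[I].mean(0);n=np.linalg.svd(P[I]-c)[2][2];n*=np.sign(n[2])
print("n",n,"incl",np.degrees(np.arccos(n[2])),I.sum())
yaw=np.arctan2(-n[1],-n[0]);print("yaw",np.degrees(yaw))
x=np.array([np.cos(yaw)*n[2],np.sin(yaw)*n[2],np.hypot(n[0],n[1])]);y=np.cross(n,x)
uv=np.c_[(P[I]-c)@x,(P[I]-c)@y].astype(np.float32)
print("rect",cv2.minAreaRect(uv*1000), np.percentile(uv,[.5,99.5],axis=0))
np.savez("plane.npz",c=c,x=x,y=y,n=n)
# chisel
m=np.zeros(d.shape,bool);m[210:250,378:462]=1
Q=cloud("top",m,d);
for zc in range(0,40,4):print(zc,((Q[:,2]*1000>=zc)&(Q[:,2]*1000<zc+4)).sum(),end=";")
H=Q[Q[:,2]>.022];B=Q[Q[:,2]>.009]
print("\nhandle",cv2.minAreaRect((H[:,:2]*1000).astype(np.float32)),np.median(H[:,2]))
print("all",cv2.minAreaRect((B[:,:2]*1000).astype(np.float32)))
print("bench",np.median(Q[:,2][Q[:,2]<.008]))
E
python3 meas.py
```

```text
n [-0.48408998 -0.12421355  0.86615696] incl 29.984921260747832 6629
yaw 14.391157883311651
rect ((-56.98975372314453, -0.327972412109375), (335.1356506347656, 343.96826171875), 89.78730010986328) [[-0.11967682 -0.16685431]
 [ 0.11398209  0.16514242]]
0 1366;4 129;8 12;12 84;16 88;20 68;24 191;28 133;32 10;36 0;
handle ((475.3064880371094, -308.95098876953125), (125.00652313232422, 29.607215881347656), 82.0497055053711) 0.027304919950912665
all ((469.5866394042969, -345.5041198730469), (200.46824645996094, 30.34593391418457), 81.29952239990234)
bench 0.00024045994500010437
```

View pics/crop1.png

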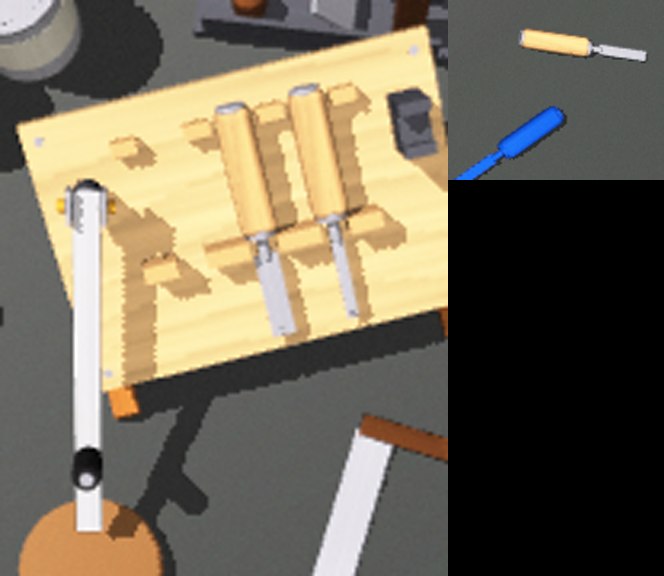

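The crop confirms it: the left slot (+60) is empty, the wooden chisel is the loose one, and the keeper is open. Now the cradle frame, checked against the known features.

```bash
cat > frame.py <<'E'
from h import *
z=np.load("plane.npz");c,x,y,n=[z[k] for k in "cxyn"]
O=c+x*(-.1203)+y*(-.0008);R=np.c_[x,y,n]
def cr(P):return (np.asarray(P)-O)@R*1000
def wo(p):return O+R@(np.asarray(p,float)/1000)
E
python3 - <<'E'
from frame import *
print("O",O)
d=np.load("top0.npy");m=np.zeros(d.shape,bool);m[85:275,185:350]=1
C=cr(cloud("top",m,d))
def box(n,x0,x1,y0,y1,z0,z1):
    k=(C[:,0]>x0)&(C[:,0]<x1)&(C[:,1]>y0)&(C[:,1]<y1)&(C[:,2]>z0)&(C[:,2]<z1);Q=C[k]
    if len(Q):print(n,len(Q),"min",Q.min(0).round(1),"max",Q.max(0).round(1),"med",np.median(Q,0).round(1))
box("handle0",100,240,-25,25,22,40);box("handle-60",100,240,-85,-35,22,40)
box("catch",135,200,-165,-112,20,60)
box("bigtooth",80,115,75,110,15,35);box("upper",185,215,75,120,7,20)
box("pivot",150,190,110,150,45,70)
box("bar",-150,140,100,260,36,52);box("knob",-150,100,100,260,60,100)
k=(C[:,0]<140)&(C[:,2]>36)&(C[:,2]<52)&(C[:,1]>90);Q=C[k]
l=cv2.fitLine(Q[:,:2].astype(np.float32),cv2.DIST_HUBER,0,.01,.01).ravel();print(l)
for zz in np.arange(0,1):pass
E
```

```text
O [0.55592177 0.05293945 0.07072427]
handle0 477 min [100.2 -24.3  22.1] max [215.   23.6  34. ] med [160.1   0.3  26.9]
handle-60 475 min [100.2 -84.7  22.1] max [214.9 -35.1  33.4] med [160.7 -59.7  27.1]
catch 231 min [ 144.9 -151.    20.2] max [ 191.3 -124.4   56.9] med [ 169.2 -136.5   38.1]
bigtooth 63 min [90.6 75.4 15.2] max [105.7 100.2  31.4] med [99.4 86.9 26.2]
upper 43 min [195.2  79.5   8.5] max [207.5  99.4  17.3] med [202.6  89.6  13.9]
pivot 79 min [150.7 110.7  45.1] max [187.8 148.   55.4] med [170.1 134.7  49.8]
bar 667 min [-105.9  127.4   36. ] max [139.6 212.6  51.9] med [ 38.4 164.2  43.7]
knob 90 min [-49.1 173.5  62.4] max [-24.6 197.   90. ] med [-32.9 183.8  84.4]
[  0.9741826   -0.22576156  28.92762    165.17749   ]
```

```bash
cat > go.py <<'E'
from frame import *
def go(target,yaw=None):
    s=get_state();p=np.array(s["tool_pos"]);Rt=np.array(s["orientation"])
    cur=np.arctan2(Rt[1,0],Rt[0,0]);sp=0 if yaw is None else -(np.radians(yaw)-cur)
    sp=(sp+np.pi)%(2*np.pi)-np.pi
    a=cur-sp;Rn=np.array([[np.cos(a),np.sin(a),0],[np.sin(a),-np.cos(a),0],[0,0,-1]])
    print("t",s["time_s"],"pos",p.round(4),"yaw",np.degrees(cur).round(1),"spin",round(sp,3),"dp cm after spin",(Rn.T@(np.array(target)-p)*100).round(2),"F",np.round(s["ft_force"],1),"w",s["gripper_width"],s["gripper_force"])
E
python3 -c "
from go import *
go([.476,-.301,.10],81.5)"
```

```text
t 1.0 pos [ 0.203  -0.538   0.2393] yaw 20.7 spin -1.062 dp cm after spin [27.48 23.5  13.93] F [-0.3  0.  -0.3] w 0.9984344981794611 0.0
```

Call:
carry_out([
  [0, 0, 0],
  [0, 0, 0],
  [0, 0, 0],
  [0, 0, 0],
  [0, 0, 0],
  [0, 0, 0],
  [0, 0, 0],
  [0, 0, 0],
  [0, 0, 0],
  [2.75, 2.35, 1.39],
  [2.75, 2.35, 1.39],
  [2.75, 2.35, 1.39],
  [2.75, 2.35, 1.39],
  [2.75, 2.35, 1.39],
  [2.75, 2.35, 1.39],
  [2.75, 2.35, 1.39],
  [2.75, 2.35, 1.39],
  [2.75, 2.35, 1.39],
  [2.75, 2.35, 1.39],
], spin=[-0.118, -0.118, -0.118, -0.118, -0.118, -0.118, -0.118, -0.118, -0.118, 0, 0, 0, 0, 0, 0, 0, 0, 0, 0], grip=[5, 5, 5, 5, 5, 5, 5, 5, 5, 5, 5, 5, 5, 5, 5, 5, 5, 5, 5], squeeze=40)

```text
time_s: 2.58
tool_pos: [0.4773, -0.2994, 0.0999]
orientation: [[0.147, 0.989, 0.0], [0.989, -0.147, -0.0], [-0.0, 0.001, -1.0]]
ft_force: [0.1, 0.3, 1.1]
gripper_width: 0.584
gripper_force: 0.0
```

```bash
python3 - <<'E'
from go import *
go([.476,-.301,.011],81.5)
d=0
im,d=get_image("scene");m=np.zeros(d.shape,bool)
p=proj("scene",[[.476,-.301,.028],[.476,-.301,.1]]);print(p)
c,r=p[0].astype(int);cv2.imwrite("pics/pick.png",cv2.resize(im[r-60:r+50,c-70:c+70,::-1],None,fx=4,fy=4))
E
```

```text
t 2.5833 pos [ 0.4773 -0.2994  0.0999] yaw 81.5 spin 0.0 dp cm after spin [-0.18 -0.1   8.89] F [0.1 0.3 1.1] w 0.5836751239922088 0.0
[[176.78936369 232.21292071]
 [172.07164359 222.86019982]]
```

View pics/pick.png

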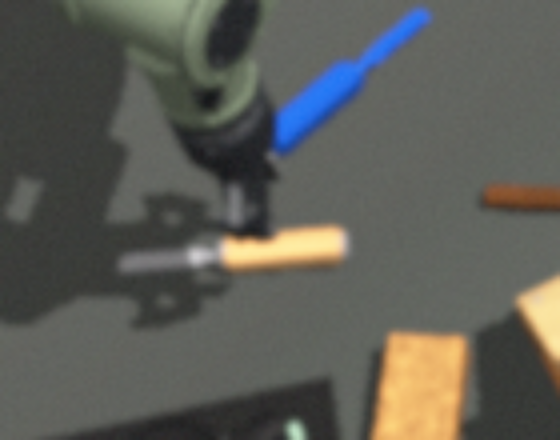

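The open gripper is above the handle (around 240,230 in the crop), lined up with the chisel's axis. Going down.

Call:
carry_out([
  [-0.18, -0.1, 1.5],
  [0, 0, 1.5],
  [0, 0, 1.5],
  [0, 0, 1.5],
  [0, 0, 1.5],
  [0, 0, 1.4],
  [0, 0, 0],
  [0, 0, 0],
  [0, 0, 0],
  [0, 0, 0],
  [0, 0, 0],
  [0, 0, 0],
  [0, 0, 0],
], spin=[0, 0, 0, 0, 0, 0, 0, 0, 0, 0, 0, 0, 0], grip=[5, 5, 5, 5, 5, 5, 5, 2, 2, 2, 2, 2, 2])

```text
time_s: 3.72
tool_pos: [0.475, -0.3026, 0.012]
orientation: [[0.147, 0.989, 0.001], [0.989, -0.147, -0.001], [-0.001, 0.001, -1.0]]
ft_force: [0.2, 0.6, 1.2]
gripper_width: 0.344
gripper_force: 41.4
```

Call:
carry_out([
  [0, 0, -1],
  [0, 0, -3],
  [0, 0, -4],
  [0, 0, -4],
  [0, 0, -4],
  [0, 0, -4],
  [0, 0, -4],
  [0, 0, -3],
  [0, 0, 0],
  [0, 0, 0],
], spin=[0, 0, 0, 0, 0, 0, 0, 0, 0, 0], grip=[2, 2, 2, 2, 2, 2, 2, 2, 2, 2])

```text
time_s: 4.55
tool_pos: [0.4757, -0.3031, 0.2849]
orientation: [[0.147, 0.989, 0.005], [0.989, -0.147, -0.004], [-0.004, 0.006, -1.0]]
ft_force: [-0.1, -0.0, -2.4]
gripper_width: 0.344
gripper_force: 41.3
```

```bash
python3 - <<'E'
from go import *
# final grip point: handle mid (160,60,14) + h along cradle z, TCP 11mm below
for h in(9,12):
    g=wo([160,60,14+h]);print("final grip",h,g.round(4),"tcp",(g-[0,0,.011]).round(4))
g=wo([168,60,25])-[0,0,.011]; go([g[0],g[1],.28],14.4)
im,d=get_image("scene");p=get_state()["tool_pos"];a=np.radians(81.5)
c,r=proj("scene",p)[0].astype(int)
# chisel axis tilt from depth: sample points near tool within vertical plane
m=np.zeros(d.shape,bool);m[r-50:r+50,c-60:c+60]=1
Q=cloud("scene",m,d)-p;u=Q@[np.cos(a),np.sin(a),0];v=Q@[np.sin(a),-np.cos(a),0]
k=(abs(v)<.016)&(Q[:,2]<.06)&(Q[:,2]>-.12)
for lo in range(-180,100,20):
    kk=k&(u*1000>=lo)&(u*1000<lo+20)
    if kk.sum()>2:print(lo,kk.sum(),(np.percentile(Q[kk,2],[10,50,90])*1000).round(0))
E
```

```text
final grip 9 [0.6641 0.1426 0.1706] tcp [0.6641 0.1426 0.1596]
final grip 12 [0.6627 0.1423 0.1732] tcp [0.6627 0.1423 0.1622]
t 4.55 pos [ 0.4757 -0.3031  0.2849] yaw 81.5 spin 1.172 dp cm after spin [ 29.93 -38.48   0.49] F [-0.1 -0.  -2.4] w 0.34398249802958575 41.28393530845642
-160 9 [6. 7. 8.]
-140 35 [ 7.  8. 10.]
-120 34 [ 5.  9. 11.]
-100 34 [ 7.  9. 11.]
-80 29 [ 7. 11. 14.]
-60 57 [ 6. 18. 22.]
-40 16 [11. 22. 24.]
0 59 [11. 21. 35.]
20 81 [ 5. 19. 22.]
40 60 [ 6. 17. 20.]
```

Call:
carry_out([
  [0, 0, 0],
  [0, 0, 0],
  [0, 0, 0],
  [0, 0, 0],
  [0, 0, 0],
  [0, 0, 0],
  [0, 0, 0],
  [0, 0, 0],
  [0, 0, 0],
  [0, 0, 0],
  [0, 0, 0],
  [0, 0, 0],
], spin=[0.05, 0.1, 0.11, 0.11, 0.11, 0.11, 0.11, 0.11, 0.11, 0.11, 0.1, 0.042], grip=[2, 2, 2, 2, 2, 2, 2, 2, 2, 2, 2, 2])

```text
time_s: 5.6
tool_pos: [0.4732, -0.301, 0.2778]
orientation: [[0.97, 0.244, -0.005], [0.244, -0.97, 0.004], [-0.004, -0.006, -1.0]]
ft_force: [0.7, 0.8, -1.7]
gripper_width: 0.342
gripper_force: 41.2
```

Call:
carry_out([
  [0.7, -0.9, 0],
  [1.4, -1.8, 0],
  [2, -2.55, 0],
  [2, -2.55, 0],
  [2, -2.55, 0],
  [2, -2.55, 0],
  [2, -2.55, 0],
  [2, -2.55, 0],
  [2, -2.55, 0],
  [2, -2.55, 0],
  [2, -2.55, 0],
  [2, -2.55, 0],
  [2, -2.55, 0],
  [2, -2.55, 0],
  [2, -2.55, 0],
  [1.2, -1.6, 0],
  [0.6, -0.8, 0],
  [0, 0, 0],
  [0, 0, 0],
], spin=[0, 0, 0, 0, 0, 0, 0, 0, 0, 0, 0, 0, 0, 0, 0, 0, 0, 0, 0], grip=[2, 2, 2, 2, 2, 2, 2, 2, 2, 2, 2, 2, 2, 2, 2, 2, 2, 2, 2])

```text
time_s: 7.18
tool_pos: [0.6684, 0.1424, 0.2796]
orientation: [[0.968, 0.249, -0.003], [0.249, -0.968, -0.001], [-0.003, 0.0, -1.0]]
ft_force: [0.6, -0.0, -2.2]
gripper_width: 0.339
gripper_force: 41.2
```

```bash
python3 - <<'E'
from go import *
f=wo([160,60,17])-[0,0,.005];print("final",f.round(4))
g=wo([168,60,17])-[0,0,.005]; go([g[0],g[1],.215],14.4);print("pre z",g[2])
im,d=get_image("top");p=np.array(get_state()["tool_pos"]);print("tcp cr",cr(p).round(1))
c,r=proj("top",p)[0].astype(int);cv2.imwrite("pics/pre.png",cv2.resize(im[r-60:r+80,c-80:c+80,::-1],None,fx=4,fy=4))
m=np.zeros(d.shape,bool);m[r-60:r+80,c-60:c+60]=1
Q=cloud("top",m,d)-p;a=np.radians(14.4);u=Q@[np.cos(a),np.sin(a),0]*1000;v=Q@[-np.sin(a),np.cos(a),0]*1000;zz=Q[:,2]*1000
for lo in range(-180,100,20):
    kk=(abs(v)<25)&(zz>-40)&(zz<30)&(u>=lo)&(u<lo+20)
    if kk.sum()>2:print(lo,kk.sum(),np.percentile(zz[kk],[10,50,90]).round(0),np.percentile(v[kk],[2,50,98]).round(1),u[kk].min().round(1),u[kk].max().round(1))
E
```

```text
final [0.667  0.1434 0.1604]
t 7.1833 pos [0.6684 0.1424 0.2796] yaw 14.4 spin 0.001 dp cm after spin [ 0.58 -0.13  6.46] F [ 0.6 -0.  -2.2] w 0.33918319424266147 41.182122230529785
pre z 0.16441064694603819
tcp cr [218.3  57.9 115.9]
-160 9 [1. 2. 4.] [-5.7 -3.1 -0.5] -145.5 -140.3
-140 12 [2. 3. 5.] [-6.2 -3.3 -0.4] -138.9 -131.4
-60 11 [14. 16. 18.] [-1.   3.9 12.2] -44.2 -40.0
-40 83 [12. 15. 17.] [-5.   5.7 16.4] -39.5 -20.0
-20 108 [11. 15. 18.] [-6.7  6.7 22.2] -19.9 -0.1
```

View pics/pre.png

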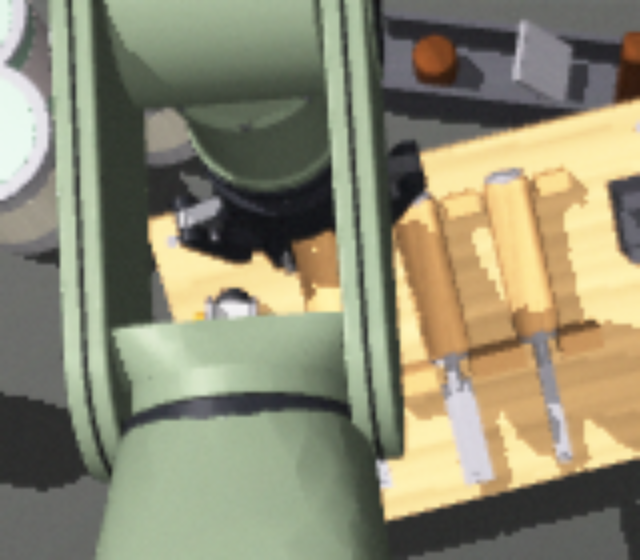

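The arm hides most of the chisel from the top camera; only its tip shows. I'll check the alignment from the scene camera.

```bash
python3 - <<'E'
from go import *
im,d=get_image("scene");p=np.array(get_state()["tool_pos"])
c,r=proj("scene",p)[0].astype(int);cv2.imwrite("pics/pre2.png",cv2.resize(im[r-50:r+80,c-80:c+80,::-1],None,fx=4.5,fy=4.5))
m=np.zeros(d.shape,bool);m[r-60:r+80,c-80:c+80]=1
Q=cloud("scene",m,d)-p;a=np.radians(14.4);u=Q@[np.cos(a),np.sin(a),0]*1000;v=Q@[-np.sin(a),np.cos(a),0]*1000;zz=Q[:,2]*1000
for lo in range(-160,80,20):
    kk=(abs(v)<25)&(zz>-5)&(zz<22)&(u>=lo)&(u<lo+20)
    if kk.sum()>2:print(lo,kk.sum(),np.percentile(zz[kk],[10,50,90]).round(0),np.percentile(v[kk],[3,50,97]).round(1),u[kk].min().round(1),u[kk].max().round(1))
E
```

```text
-160 10 [3. 3. 6.] [-6.9 -1.5  6.3] -146.4 -140.0
-140 29 [3. 5. 7.] [-6.9 -0.3  8.1] -139.7 -121.8
-120 33 [3. 5. 7.] [-6.1  0.2  7.3] -119.8 -100.4
-100 30 [3. 6. 9.] [-6.7 -1.1  7.6] -99.9 -80.5
-80 22 [3. 7. 9.] [-5.2 -0.2  8. ] -80.0 -62.3
-60 7 [ 7.  9. 12.] [-12.6  -8.5  -1.7] -59.5 -49.4
-20 14 [12. 16. 18.] [ 0.4 13.6 17. ] -14.2 -0.2
0 90 [ 6. 16. 19.] [-21.5  -0.9  19.5] 0.7 20.0
20 75 [ 9. 17. 20.] [-13.3  -3.8  12.3] 20.0 39.9
40 65 [ 3. 13. 18.] [-13.   -0.6  13. ] 40.1 53.6
```

View pics/pre2.png

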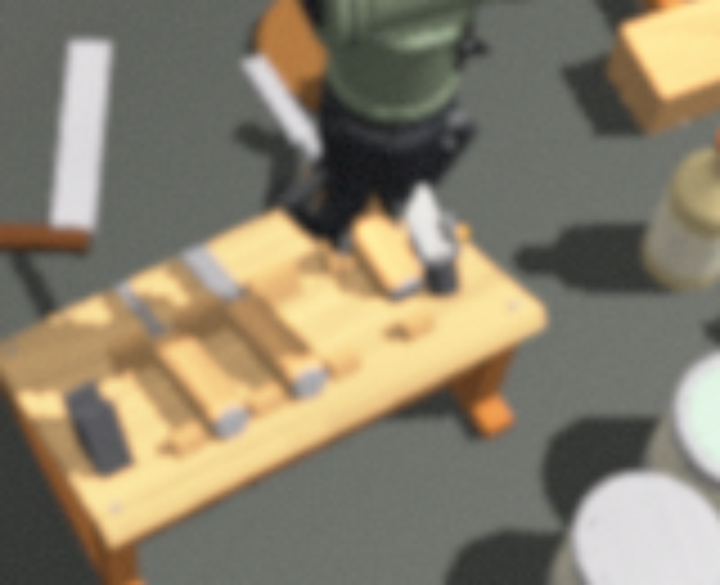

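From the scene view, the chisel is held level and in line with the slot; its end is at about (400,290) in the crop. Next I'll lower it to just above contact.

Call:
carry_out([
  [0.3, -0.2, 1.5],
  [0.3, 0, 2],
  [0, 0, 2],
  [0, 0, 1.5],
  [0, 0, 0.5],
  [0, 0, 0],
  [0, 0, 0],
], spin=[0, 0, 0, 0, 0, 0, 0], grip=[2, 2, 2, 2, 2, 2, 2], squeeze=25)

```text
time_s: 7.87
tool_pos: [0.6749, 0.1448, 0.2069]
orientation: [[0.969, 0.247, 0.001], [0.247, -0.969, -0.0], [0.0, 0.0, -1.0]]
ft_force: [0.9, 0.3, -1.4]
gripper_width: 0.345
gripper_force: 41.1
```

```bash
python3 - <<'E'
from go import *
g=wo([168,60,17])-[0,0,.005]; go(g,14.4);print(cr(get_state()["tool_pos"]))
E
```

```text
t 7.8667 pos [0.6749 0.1448 0.2069] yaw 14.3 spin -0.002 dp cm after spin [-0.11 -0.06  4.25] F [ 0.9  0.3 -1.4] w 0.34506423966053246 41.14727854728699
[187.69497886  59.43622846  48.96740002]
```

Call:
carry_out([
  [0, -0.05, 0.4],
  [0, 0, 0.4],
  [0, 0, 0.3],
  [0, 0, 0.3],
  [0, 0, 0.3],
  [0, 0, 0],
], spin=[0, 0, 0, 0, 0, 0], grip=[1.8, 1.8, 1.8, 1.8, 1.8, 1.8], squeeze=22)

```text
time_s: 8.37
tool_pos: [0.6743, 0.1466, 0.1903]
orientation: [[0.969, 0.249, -0.0], [0.249, -0.969, 0.0], [-0.0, -0.0, -1.0]]
ft_force: [-3.3, 0.4, 4.1]
gripper_width: 0.338
gripper_force: 41.9
```

Call:
carry_out([
  [0, 0, 0.3],
  [0, 0, 0.3],
  [0, 0, 0.3],
  [0, 0, 0],
], spin=[0, 0, 0, 0], grip=[1.8, 1.8, 1.8, 1.8], squeeze=20)

```text
time_s: 8.7
tool_pos: [0.673, 0.1463, 0.1811]
orientation: [[0.969, 0.249, -0.003], [0.249, -0.969, -0.001], [-0.004, -0.0, -1.0]]
ft_force: [-8.6, -1.5, 6.2]
gripper_width: 0.34
gripper_force: 43.7
```

```bash
cat > tilt.py <<'E'
from go import *
im,d=get_image("scene");p=np.array(get_state()["tool_pos"])
c,r=proj("scene",p)[0].astype(int)
m=np.zeros(d.shape,bool);m[r-60:r+90,c-90:c+80]=1
C=cr(cloud("scene",m,d))
for lo in range(0,240,20):
    kk=(abs(C[:,1]-60)<14)&(C[:,2]>8)&(C[:,2]<100)&(C[:,0]>=lo)&(C[:,0]<lo+20)
    if kk.sum()>2:print(lo,kk.sum(),np.percentile(C[kk,2],[5,25,50,75,95]).round(0),np.percentile(C[kk,1],[5,50,95]).round(1),C[kk,0].max().round(1))
g=wo([168,60,17])-[0,0,.005]; go(g,14.4);print(cr(p))
E
python3 tilt.py
```

```text
20 4 [77. 77. 78. 78. 78.] [57.  62.6 68.2] 39.7
40 21 [72. 74. 75. 78. 79.] [56.1 62.1 68.9] 59.6
60 26 [65. 68. 70. 72. 75.] [54.  62.5 68.7] 79.2
80 27 [58. 60. 63. 64. 68.] [54.8 60.5 69.1] 100.0
100 17 [56. 56. 57. 58. 61.] [55.9 62.3 68.4] 115.4
120 7 [51. 57. 60. 61. 62.] [50.8 53.1 59.1] 131.2
180 54 [24. 36. 39. 42. 45.] [47.3 57.2 72.6] 199.3
200 61 [18. 29. 32. 35. 39.] [47.2 57.3 71.7] 219.9
220 62 [ 9. 17. 24. 29. 86.] [48.3 59.5 72.7] 236.1
t 8.75 pos [0.673  0.1463 0.1812] yaw 14.4 spin -0.0 dp cm after spin [0.04 0.13 1.68] F [-7.6 -0.6  4. ] w 0.3431685442490213 43.57316493988037
[173.54819285  61.30261181  27.42848143]
```

Call:
carry_out([
  [0, 0.12, 0.3],
  [0, 0, 0.3],
  [0, 0, 0.3],
  [0, 0, 0.2],
  [0, 0, 0],
], spin=[0, 0, 0, 0, 0], grip=[1.8, 1.8, 1.8, 1.8, 1.8])

```text
time_s: 9.17
tool_pos: [0.6731, 0.146, 0.1699]
orientation: [[0.968, 0.249, -0.004], [0.249, -0.968, 0.001], [-0.003, -0.002, -1.0]]
ft_force: [-8.4, 0.6, 4.8]
gripper_width: 0.343
gripper_force: 45.9
```

```bash
python3 tilt.py
```

```text
20 13 [40. 41. 42. 44. 45.] [54.5 59.6 68.5] 39.9
40 17 [40. 40. 42. 43. 44.] [55.2 62.3 67.8] 58.4
60 23 [35. 37. 38. 40. 41.] [54.7 60.7 67.4] 79.8
80 20 [34. 35. 36. 37. 39.] [53.5 61.8 70.1] 98.7
100 6 [36. 37. 37. 37. 38.] [52.9 57.8 63.1] 116.7
120 3 [26. 28. 32. 34. 36.] [46.6 47.1 48.9] 138.1
160 7 [18. 27. 35. 37. 37.] [46.4 65.7 71.2] 180.0
180 51 [17. 30. 33. 35. 35.] [47.5 57.2 72.9] 199.2
200 62 [15. 26. 30. 31. 35.] [47.3 55.  70.9] 219.7
220 43 [10. 16. 22. 27. 85.] [48.  60.4 70.7] 232.2
t 9.2167 pos [0.6732 0.146  0.1699] yaw 14.4 spin 0.001 dp cm after spin [0.03 0.1  0.55] F [-7.5  0.4  4. ] w 0.34122763208940926 45.87092041969299
[167.97889968  61.02058755  17.59699863]
```

Call:
carry_out([
  [0, 0.1, 0.2],
  [0, 0, 0.2],
  [0, 0, 0.1],
  [0, 0, 0],
], spin=[0, 0, 0, 0], grip=[1.8, 1.8, 1.8, 1.8])

```text
time_s: 9.55
tool_pos: [0.6739, 0.1456, 0.1654]
orientation: [[0.968, 0.25, -0.002], [0.25, -0.968, 0.001], [-0.002, -0.002, -1.0]]
ft_force: [-6.6, 1.7, 5.4]
gripper_width: 0.344
gripper_force: 47.2
```

```bash
python3 tilt.py
```

```text
20 14 [24. 27. 28. 28. 29.] [53.7 60.6 68.2] 39.9
40 18 [24. 26. 27. 28. 30.] [53.6 59.7 67.9] 59.8
60 15 [25. 26. 26. 27. 29.] [53.9 61.8 66.8] 78.4
80 16 [22. 25. 26. 27. 28.] [53.3 59.6 66. ] 95.9
100 4 [24. 24. 25. 26. 26.] [46.6 50.6 56.9] 105.4
160 12 [13. 29. 30. 31. 33.] [47.1 66.5 73.7] 179.9
180 47 [17. 27. 30. 32. 33.] [46.4 56.  72.7] 200.0
200 60 [11. 23. 27. 31. 34.] [47.4 55.1 71.4] 219.8
220 39 [ 9. 15. 21. 26. 76.] [49.8 59.2 70.3] 228.5
t 9.6 pos [0.6739 0.1455 0.1654] yaw 14.4 spin 0.001 dp cm after spin [-0.03  0.03  0.09] F [-6.4  2.4  4.9] w 0.3401939568741846 47.150083780288696
[166.19762987  60.33918908  13.35698426]
```

Call:
carry_out([
  [0, 0, 0.2],
  [-0.2, 0, 0.22],
  [-0.2, 0, 0.15],
  [-0.2, 0, 0.12],
  [-0.1, 0, 0.06],
  [0, 0, 0],
], spin=[0, 0, 0, 0, 0, 0], grip=[1.8, 1.8, 1.8, 1.8, 1.8, 1.8])

```text
time_s: 10.1
tool_pos: [0.6704, 0.1429, 0.1597]
orientation: [[0.969, 0.248, 0.006], [0.248, -0.969, 0.001], [0.006, 0.001, -1.0]]
ft_force: [-0.9, 0.5, 5.8]
gripper_width: 0.339
gripper_force: 48.0
```

```bash
python3 tilt.py
```

```text
20 14 [16. 18. 18. 19. 21.] [52.4 58.  65.2] 40.0
40 17 [16. 17. 18. 19. 20.] [52.4 60.4 66.1] 59.2
60 16 [15. 17. 17. 18. 20.] [53.4 58.9 64.6] 78.9
80 6 [17. 18. 19. 20. 21.] [51.3 54.2 58.8] 90.5
160 21 [27. 28. 28. 30. 32.] [50.8 65.2 72.8] 179.7
180 39 [24. 27. 29. 30. 34.] [46.8 58.5 73. ] 198.9
200 81 [10. 18. 25. 29. 33.] [47.1 57.5 71.3] 219.8
t 10.15 pos [0.6704 0.143  0.1597] yaw 14.4 spin -0.0 dp cm after spin [ 0.38 -0.13 -0.47] F [-1.3  0.6  4.6] w 0.34164744587094653 48.011489510536194
[159.92042244  58.73506698  10.5031091 ]
```

Call:
carry_out([
  [0, 0, 0],
  [0, 0, 0],
  [0, 0, 0],
  [0, 0, 0],
  [0, 0, -0.5],
  [0, 0, -2],
  [0, 0, -4],
  [0, 0, -4],
  [-4, 0, -2],
  [-4, 4, 0],
  [-4, 4, 0],
], spin=[0, 0, 0, 0, 0, 0, 0, 0, 0, 0, 0], grip=[4.0, 4.0, 4.0, 4.0, 4.0, 4.0, 4.0, 4.0, 4.0, 4.0, 4.0])

```text
time_s: 11.07
tool_pos: [0.5898, 0.0627, 0.2826]
orientation: [[0.968, 0.252, 0.004], [0.252, -0.968, 0.001], [0.004, 0.0, -1.0]]
ft_force: [0.8, -1.2, -1.0]
gripper_width: 0.468
gripper_force: 0.0
```

```bash
cat > seat.py <<'E'
from go import *
import sys
im,d=get_image("top");cv2.imwrite("pics/%s.png"%sys.argv[1],cv2.resize(im[80:270,180:360,::-1],None,fx=3.1,fy=3.1))
im2,d2=get_image("scene");
for nm,dd,b in(("top",d,(85,275,185,350)),("scene",d2,(180,310,230,365))):
    m=np.zeros(dd.shape,bool);m[b[0]:b[1],b[2]:b[3]]=1;C=cr(cloud(nm,m,dd))
    for y0 in(60,0,-60):
        k=(abs(C[:,1]-y0)<18)&(C[:,2]>19)&(C[:,2]<35)&(C[:,0]>108);b_=(abs(C[:,1]-y0)<9)&(C[:,2]>11)&(C[:,2]<24)&(C[:,0]<85)
        if k.sum()>5:print(nm,y0,k.sum(),"end",np.percentile(C[k,0],99).round(1),"z med",np.median(C[k,2]).round(1),"y",np.median(C[k,1]).round(1),"blade",b_.sum(),C[b_].min(0).round(1) if b_.any() else "",np.median(C[b_],0).round(1))
go(wo([160,60,100]))
E
python3 seat.py s1
```

```text
top 60 109 end 163.8 z med 27.5 y 58.7 blade 134 [14.9 53.  11.3] [50.9 60.3 15.7]
top -60 33 end 190.6 z med 27.6 y -65.1 blade 55 [-188.6  -68.8   11.4] [-171.4  -60.1   18.7]
scene 60 220 end 216.5 z med 28.5 y 56.4 blade 53 [-180.1   52.    11.6] [50.3 58.7 17.9]
scene 0 228 end 215.6 z med 28.1 y -3.3 blade 82 [-179.9   -8.6   11.5] [43.9  0.5 17.7]
scene -60 231 end 217.0 z med 28.1 y -62.6 blade 74 [-188.6  -68.8   11.6] [ 26.4 -60.3  17.5]
t 11.1667 pos [0.5865 0.0582 0.2797] yaw 14.1 spin 0.0 dp cm after spin [ 5.74 -6.28  4.24] F [ 0.   0.3 -0.5] w 0.46704530718502435 0.0
```

View pics/s1.png

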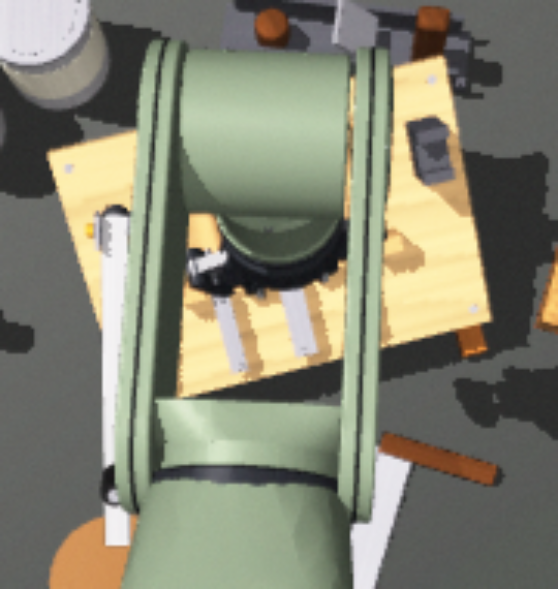

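The chisel is home: its tip is at cradle x 15 and its end at 216, with the same height as its neighbours. Now the keeper.

```bash
cat > knob.py <<'E'
from go import *
def kt(s,lift=0.,up=6,drop=.012):  # tcp for knob at swing s
    r=215*np.cos(lift)-24*np.sin(lift);z=41+24*np.cos(lift)+215*np.sin(lift)+up
    return wo([170-r*np.sin(s),128-r*np.cos(s),z])-[0,0,drop]
E
python3 - <<'E'
from knob import *
t=kt(1.834);print(t);go([t[0],t[1],t[2]+.06],14.4)
E
```

```text
[0.44429346 0.21419286 0.10143213]
t 11.1667 pos [0.5865 0.0582 0.2797] yaw 14.1 spin -0.005 dp cm after spin [ -9.89 -18.64  11.82] F [ 0.   0.3 -0.5] w 0.46704530718502435 0.0
```

Call:
carry_out([
  [-0.9, -1.6, 0],
  [-1.5, -2.84, 0],
  [-1.5, -2.84, 0],
  [-1.5, -2.84, 0],
  [-1.5, -2.84, 0],
  [-1.5, -2.84, 0],
  [-1.5, -2.84, 0],
  [0, 0, 2],
  [0, 0, 3.5],
  [0, 0, 3.5],
  [0, 0, 2],
  [0, 0, 0.8],
  [0, 0, 0],
], spin=[-0.005, 0, 0, 0, 0, 0, 0, 0, 0, 0, 0, 0, 0], grip=[5, 5, 5, 5, 5, 5, 5, 5, 5, 5, 5, 5, 5])

```text
time_s: 12.25
tool_pos: [0.4448, 0.2168, 0.1597]
orientation: [[0.967, 0.253, -0.006], [0.253, -0.967, -0.001], [-0.006, -0.0, -1.0]]
ft_force: [-0.8, -0.1, -0.3]
gripper_width: 0.586
gripper_force: 0.0
```

```bash
python3 - <<'E'
from knob import *
t=kt(1.834);go(t,14.4)
im,d=get_image("scene");c,r=proj("scene",t)[0].astype(int)
cv2.imwrite("pics/k1.png",cv2.resize(im[r-50:r+60,c-60:c+60,::-1],None,fx=5,fy=5));print(proj("scene",t)[0]-[c-60,r-50])
E
```

```text
t 12.25 pos [0.4448 0.2168 0.1597] yaw 14.7 spin 0.005 dp cm after spin [-0.12  0.24  5.83] F [-0.8 -0.1 -0.3] w 0.5860039729255466 0.0
[60.27278652 50.461686  ]
```

View pics/k1.png

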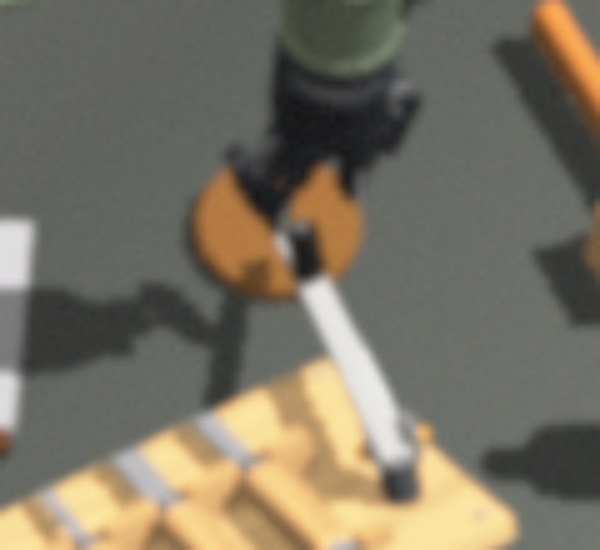

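The knob, at (305,250) in the crop, sits between the open fingers. Going down to grip it.

Call:
carry_out([
  [-0.12, 0.24, 2],
  [0, 0, 2],
  [0, 0, 1.3],
  [0, 0, 0.5],
  [0, 0, 0],
  [0, 0, 0],
  [0, 0, 0],
  [0, 0, 0],
  [0, 0, 0],
  [0, 0, 0],
  [0, 0, 0],
], spin=[0.005, 0, 0, 0, 0, 0, 0, 0, 0, 0, 0], grip=[5, 5, 5, 5, 5, 1.5, 1.5, 1.5, 1.5, 1.5, 1.5], squeeze=25)

```text
time_s: 13.22
tool_pos: [0.4481, 0.2146, 0.1057]
orientation: [[0.969, 0.248, 0.004], [0.248, -0.969, 0.001], [0.004, 0.0, -1.0]]
ft_force: [3.2, 0.7, 2.5]
gripper_width: 0.266
gripper_force: 26.4
```

```bash
cat > arc.py <<'E'
from knob import *
import sys,json
s0,s1,n=float(sys.argv[1]),float(sys.argv[2]),int(sys.argv[3]);l0=float(sys.argv[4]) if len(sys.argv)>4 else 0;l1=float(sys.argv[5]) if len(sys.argv)>5 else l0
st=get_state();p=np.array(st["tool_pos"]);print(p,(kt(s0,l0)-p).round(4),st["ft_force"],st["gripper_width"],st["gripper_force"])
Rt=np.array(st["orientation"]);P=np.array([kt(s,l) for s,l in zip(np.linspace(s0,s1,n+1),np.linspace(l0,l1,n+1))])
print(json.dumps((np.diff(P,axis=0)@Rt*100).round(2).tolist()))
E
python3 arc.py 1.834 1.0 12; python3 arc.py 1.0 0.3 10
```

```text
[0.4481165  0.21459491 0.10565881] [-0.0038 -0.0004 -0.0042] [3.17294803 0.66568802 2.50896288] 0.26627573100447216 26.401694118976593
[[-0.29, 1.46, 0.17], [-0.2, 1.48, 0.12], [-0.12, 1.49, 0.07], [-0.03, 1.49, 0.02], [0.06, 1.49, -0.04], [0.15, 1.48, -0.09], [0.24, 1.47, -0.14], [0.33, 1.44, -0.19], [0.42, 1.41, -0.24], [0.5, 1.38, -0.29], [0.58, 1.33, -0.33], [0.66, 1.28, -0.38]]
[0.4481165  0.21459491 0.10565881] [ 0.0613 -0.1614  0.0091] [3.17294803 0.66568802 2.50896288] 0.26627573100447216 26.401694118976593
[[0.74, 1.24, -0.42], [0.82, 1.17, -0.47], [0.89, 1.11, -0.51], [0.95, 1.03, -0.54], [1.01, 0.95, -0.58], [1.07, 0.87, -0.61], [1.12, 0.78, -0.64], [1.16, 0.69, -0.66], [1.2, 0.59, -0.69], [1.23, 0.49, -0.7]]
```

Call:
carry_out([
  [-0.29, 1.46, 0.17],
  [-0.2, 1.48, 0.12],
  [-0.12, 1.49, 0.07],
  [-0.03, 1.49, 0.02],
  [0.06, 1.49, -0.04],
  [0.15, 1.48, -0.09],
  [0.24, 1.47, -0.14],
  [0.33, 1.44, -0.19],
  [0.42, 1.41, -0.24],
  [0.5, 1.38, -0.29],
  [0.58, 1.33, -0.33],
  [0.66, 1.28, -0.38],
  [0, 0, 0],
], spin=[0, 0, 0, 0, 0, 0, 0, 0, 0, 0, 0, 0, 0], grip=[1.5, 1.5, 1.5, 1.5, 1.5, 1.5, 1.5, 1.5, 1.5, 1.5, 1.5, 1.5, 1.5])

```text
time_s: 14.3
tool_pos: [0.5134, 0.0508, 0.1186]
orientation: [[0.969, 0.247, 0.002], [0.247, -0.969, -0.002], [0.001, 0.003, -1.0]]
ft_force: [-0.9, -0.4, 0.8]
gripper_width: 0.269
gripper_force: 27.1
```

```bash
python3 arc.py 1.0 0.3 10; python3 -c "
from go import *
s=get_state();g=cr(np.array(s['tool_pos'])+[0,0,.012]);print(g,np.hypot(g[0]-170,g[1]-128),np.arctan2(170-g[0],128-g[1]),s['torque'])"
```

```text
[0.51340367 0.05084189 0.11859884] [-0.004   0.0024 -0.0038] [-0.87543309 -0.38131494  0.84598997] 0.2689275648914183 27.086992263793945
[[0.75, 1.24, -0.42], [0.82, 1.17, -0.47], [0.89, 1.1, -0.51], [0.95, 1.03, -0.54], [1.01, 0.95, -0.58], [1.07, 0.87, -0.61], [1.12, 0.78, -0.64], [1.16, 0.69, -0.67], [1.2, 0.59, -0.69], [1.23, 0.49, -0.71]]
[-6.1996805   8.53572415 72.70390376] 212.88034341129278 0.9749850857678727 [-0.08083359  0.18721499  0.14922406]
```

Call:
carry_out([
  [0.75, 1.24, -0.42],
  [0.82, 1.17, -0.47],
  [0.89, 1.1, -0.51],
  [0.95, 1.03, -0.54],
  [1.01, 0.95, -0.58],
  [1.07, 0.87, -0.61],
  [1.12, 0.78, -0.64],
  [1.16, 0.69, -0.67],
  [1.2, 0.59, -0.69],
  [1.23, 0.49, -0.71],
  [0, 0, 0],
], spin=[0, 0, 0, 0, 0, 0, 0, 0, 0, 0, 0], grip=[1.5, 1.5, 1.5, 1.5, 1.5, 1.5, 1.5, 1.5, 1.5, 1.5, 1.5])

```text
time_s: 15.22
tool_pos: [0.6342, -0.0083, 0.1772]
orientation: [[0.969, 0.248, 0.002], [0.248, -0.969, -0.001], [0.002, 0.001, -1.0]]
ft_force: [-2.9, 0.1, 1.6]
gripper_width: 0.269
gripper_force: 25.5
```

```bash
cat > ks.py <<'E'
from go import *
s=get_state();g=cr(np.array(s['tool_pos'])+[0,0,.012]);print("knobgrip",g.round(1),"r",np.hypot(g[0]-170,g[1]-128).round(1),"swing",np.arctan2(170-g[0],128-g[1]).round(3),"Fcr",(R.T@s["ft_force"]).round(1),np.round(s['torque'],2))
im,d=get_image("top");m=np.zeros(d.shape,bool);m[85:275,185:350]=1;C=cr(cloud("top",m,d))
im,d=get_image("scene");m=np.zeros(d.shape,bool);m[180:310,230:365]=1;C=np.r_[C,cr(cloud("scene",m,d))]
q=C[:,:2]-[170,128];rr=np.hypot(*q.T);th=np.arctan2(-q[:,0],-q[:,1])
k=(C[:,2]>38)&(C[:,2]<85)&(rr>232)&(rr<288)&(th<1)&(th>-.06)&(C[:,2]<75)
print("bar end pts",k.sum(),"th",np.percentile(th[k],[5,50,95]).round(3),"z",np.percentile(C[k,2],[10,50,90]).round(1)) if k.any() else print("hidden")
for a,b in((40,80),(80,120),(120,160),(160,190)):
    k=(C[:,2]>38)&(C[:,2]<75)&(rr>a)&(rr<b)&(th<.6)&(th>-.12)
    if k.sum()>3:print(a,k.sum(),np.percentile(rr[k]*np.sin(th[k]),[5,50,95]).round(0),(np.median(rr[k]*np.sin(th[k]))/np.median(rr[k])).round(3),"z",np.median(C[k,2]).round(1))
E
python3 ks.py; python3 arc.py .3 .3 4 0 .09;python3 arc.py .3 .01 8 .09 .09
```

```text
knobgrip [111.7 -78.8  72.4] r 214.8 swing 0.275 Fcr [-1.6  0.8  2.7] [-0.07  0.36  0.2 ]
bar end pts 232 th [-0.034  0.288  0.344] z [40.9 44.1 48.2]
40 214 [ 4. 16. 29.] 0.273 z 43.9
80 209 [18. 29. 40.] 0.287 z 43.9
120 102 [28. 38. 52.] 0.284 z 44.5
160 55 [42. 49. 62.] 0.281 z 44.1
[ 0.6323527  -0.00805412  0.1759803 ] [-0.0022  0.0001 -0.0026] [-1.26423384 -1.40530097  1.92510328] 0.2730082120776856 25.709960460662842
[[-0.23, -0.06, -0.43], [-0.22, -0.07, -0.43], [-0.22, -0.08, -0.43], [-0.22, -0.09, -0.43]]
[ 0.6323527  -0.00805412  0.1759803 ] [-0.0115  0.0007  0.0145] [-1.26423384 -1.40530097  1.92510328] 0.2730082120776856 25.709960460662842
[[0.64, 0.21, -0.37], [0.65, 0.19, -0.37], [0.65, 0.16, -0.38], [0.66, 0.13, -0.38], [0.66, 0.1, -0.38], [0.66, 0.08, -0.38], [0.66, 0.05, -0.38], [0.67, 0.02, -0.38]]
```

The swing is about 0.285 with the bar flat. I'll tighten the grip and pull out.

Call:
carry_out([
  [0, 0, 0],
  [0, 0, 0],
  [-0.23, -0.06, -0.43],
  [-0.22, -0.07, -0.43],
  [-0.22, -0.08, -0.43],
  [-0.22, -0.09, -0.43],
  [0, 0, 0],
], spin=[0, 0, 0, 0, 0, 0, 0], grip=[1.2, 1.2, 1.2, 1.2, 1.2, 1.2, 1.2], squeeze=50)

```text
time_s: 15.9
tool_pos: [0.6221, -0.007, 0.1928]
orientation: [[0.969, 0.249, -0.001], [0.249, -0.969, -0.001], [-0.001, 0.001, -1.0]]
ft_force: [1.2, -0.9, -7.2]
gripper_width: 0.262
gripper_force: 60.3
```

```bash
python3 ks.py
```

```text
knobgrip [109.6 -74.5  91.5] r 211.3 swing 0.29 Fcr [-2.8 -1.2 -6.7] [-0.85 -0.4   0.03]
bar end pts 225 th [-0.028  0.303  0.358] z [44.6 57.6 60.3]
40 218 [ 6. 17. 30.] 0.284 z 47.1
80 211 [18. 30. 43.] 0.299 z 49.7
120 94 [29. 39. 54.] 0.294 z 52.0
160 58 [42. 51. 64.] 0.293 z 54.2
```

```bash
python3 arc.py .297 .012 10 .06 .06
```

```text
[ 0.62199289 -0.00699237  0.19242052] [ 0.0025 -0.0008 -0.0073] [ 1.20780294 -0.35178062 -6.97287835] 0.2651096121548485 60.21338939666748
[[0.5, 0.17, -0.29], [0.51, 0.15, -0.29], [0.51, 0.14, -0.3], [0.52, 0.12, -0.3], [0.52, 0.1, -0.3], [0.52, 0.09, -0.3], [0.52, 0.07, -0.3], [0.52, 0.05, -0.3], [0.52, 0.03, -0.3], [0.53, 0.02, -0.3]]
```

Call:
carry_out([
  [-0.1, -0.03, -0.2],
  [0.5, 0.17, -0.29],
  [0.51, 0.15, -0.29],
  [0.51, 0.14, -0.3],
  [0.52, 0.12, -0.3],
  [0.52, 0.1, -0.3],
  [0.52, 0.09, -0.3],
  [0.52, 0.07, -0.3],
  [0.52, 0.05, -0.3],
  [0, 0, 0],
], spin=[0, 0, 0, 0, 0, 0, 0, 0, 0, 0], grip=[1.2, 1.2, 1.2, 1.2, 1.2, 1.2, 1.2, 1.2, 1.2, 1.2])

```text
time_s: 16.83
tool_pos: [0.6661, -0.0055, 0.2205]
orientation: [[0.969, 0.247, 0.004], [0.247, -0.969, -0.0], [0.004, 0.001, -1.0]]
ft_force: [4.8, -1.7, -8.6]
gripper_width: 0.265
gripper_force: 57.3
```

```bash
python3 ks.py
```

```text
knobgrip [160.7 -84.   94. ] r 212.2 swing 0.044 Fcr [-0.7 -2.9 -9.5] [-1.13 -0.77 -0.67]
bar end pts 229 th [-0.034  0.083  0.129] z [45.3 60.3 63.3]
40 204 [-5.  4. 14.] 0.061 z 48.4
80 212 [-2.  7. 18.] 0.069 z 50.5
120 87 [ 1. 11. 24.] 0.078 z 54.0
160 80 [ 4. 16. 27.] 0.094 z 55.5
```

Call:
carry_out([
  [0.45, 0.03, -0.26],
  [0.45, 0.02, -0.26],
  [0, 0, 0],
  [0, 0, 0],
], spin=[0, 0, 0, 0], grip=[1.2, 1.2, 1.2, 1.2])

```text
time_s: 17.27
tool_pos: [0.6736, -0.0042, 0.2247]
orientation: [[0.969, 0.248, 0.001], [0.248, -0.969, -0.001], [0.001, 0.002, -1.0]]
ft_force: [4.3, -5.0, -8.3]
gripper_width: 0.266
gripper_force: 57.5
```

```bash
cat > bar.py <<'E'
from go import *
s=get_state();g=cr(np.array(s['tool_pos'])+[0,0,.012]);print("knobgrip",g.round(1),"Fcr",(R.T@s["ft_force"]).round(1))
for nm,b in(("top",(85,275,185,350)),("scene",(180,310,230,365))):
    im,d=get_image(nm);m=np.zeros(d.shape,bool);m[b[0]:b[1],b[2]:b[3]]=1;C=cr(cloud(nm,m,d))
    k0=(C[:,2]>41)&(C[:,2]<75)&(abs(C[:,0]-165)<30)
    for y0,y1 in((-20,20),(20,60),(60,95),(-160,-110)):
        k=k0&(C[:,1]>y0)&(C[:,1]<y1)&((C[:,2]>47)|(y0>-100))
        if k.sum()>5:
            Q=C[k];e=np.percentile(Q[:,0],[3,97]);print(nm,(y0,y1),k.sum(),"x edges",e.round(1),"mid",e.mean().round(1),"swing",((170-e.mean())/(128-np.median(Q[:,1]))).round(3),"ztop",np.median(Q[:,2]).round(1),"lift",((np.median(Q[:,2])-44)/(128-np.median(Q[:,1]))).round(3))
E
python3 bar.py
```

```text
knobgrip [169.4 -84.6  93.9] Fcr [-1.6 -5.9 -8.7]
top (-20, 20) 23 x edges [156.8 175.5] mid 166.1 swing 0.035 ztop 50.4 lift 0.057
top (20, 60) 143 x edges [155.5 176.3] mid 165.9 swing 0.047 ztop 49.3 lift 0.06
top (60, 95) 126 x edges [157.6 178.3] mid 167.9 swing 0.041 ztop 47.1 lift 0.062
top (-160, -110) 58 x edges [146.5 158.3] mid 152.4 swing 0.068 ztop 61.1 lift 0.066
scene (-20, 20) 73 x edges [155.7 177. ] mid 166.3 swing 0.029 ztop 53.4 lift 0.073
scene (20, 60) 75 x edges [153.8 178.6] mid 166.2 swing 0.043 ztop 50.4 lift 0.073
scene (60, 95) 64 x edges [157.1 179.5] mid 168.3 swing 0.034 ztop 48.0 lift 0.08
scene (-160, -110) 136 x edges [147.9 192.7] mid 170.3 swing -0.001 ztop 60.3 lift 0.062
```

Call:
carry_out([
  [0.3, 0.1, -0.16],
  [0.28, 0.05, -0.14],
  [0, 0, 0],
  [0, 0, 0],
], spin=[0, 0, 0, 0], grip=[1.2, 1.2, 1.2, 1.2])

```text
time_s: 17.7
tool_pos: [0.68, -0.003, 0.228]
orientation: [[0.969, 0.247, 0.003], [0.247, -0.969, 0.001], [0.003, -0.001, -1.0]]
ft_force: [4.9, -1.3, -8.2]
gripper_width: 0.265
gripper_force: 53.4
```

```bash
python3 bar.py
```

```text
knobgrip [176.7 -85.   93.6] Fcr [-0.3 -2.5 -9.3]
top (-20, 20) 23 x edges [158.  178.4] mid 168.2 swing 0.016 ztop 51.6 lift 0.068
top (20, 60) 144 x edges [158.1 179. ] mid 168.5 swing 0.017 ztop 49.4 lift 0.061
top (60, 95) 126 x edges [159.2 179.8] mid 169.5 swing 0.01 ztop 47.2 lift 0.063
top (-160, -110) 63 x edges [153.7 166.2] mid 160.0 swing 0.039 ztop 60.1 lift 0.062
scene (-20, 20) 77 x edges [158. 181.] mid 169.5 swing 0.004 ztop 53.2 lift 0.071
scene (20, 60) 75 x edges [159.2 180.2] mid 169.7 swing 0.003 ztop 50.5 lift 0.074
scene (60, 95) 61 x edges [159.9 181.4] mid 170.7 swing -0.013 ztop 48.6 lift 0.09
scene (-160, -110) 141 x edges [155.4 191.7] mid 173.6 swing -0.013 ztop 59.4 lift 0.059
```

Call:
carry_out([
  [0.2, 0, -0.12],
  [0, 0, 0],
  [0.1, 0, 0.17],
  [0.1, 0, 0.17],
  [0.1, 0, 0.17],
  [0, 0, 0],
  [0, 0, 0],
], spin=[0, 0, 0, 0, 0, 0, 0], grip=[1.2, 1.2, 1.2, 1.2, 1.2, 1.2, 1.2])

```text
time_s: 18.38
tool_pos: [0.6843, -0.0029, 0.2245]
orientation: [[0.969, 0.248, 0.002], [0.248, -0.969, -0.0], [0.001, 0.001, -1.0]]
ft_force: [4.1, -3.8, -5.0]
gripper_width: 0.258
gripper_force: 48.9
```

```bash
python3 bar.py
```

```text
knobgrip [178.6 -86.   88.4] Fcr [ 0.1 -4.7 -5.8]
top (-20, 20) 19 x edges [163.7 180. ] mid 171.8 swing -0.017 ztop 47.9 lift 0.035
top (20, 60) 144 x edges [158.7 179.6] mid 169.1 swing 0.01 ztop 47.4 lift 0.039
top (60, 95) 122 x edges [159.3 180.3] mid 169.8 swing 0.004 ztop 45.9 lift 0.038
top (-160, -110) 59 x edges [150.  168.4] mid 159.2 swing 0.041 ztop 54.0 lift 0.039
scene (-20, 20) 75 x edges [158.7 181.4] mid 170.0 swing -0.0 ztop 50.4 lift 0.049
scene (20, 60) 75 x edges [157.4 182. ] mid 169.7 swing 0.004 ztop 48.5 lift 0.051
scene (60, 95) 60 x edges [160.8 182.1] mid 171.5 swing -0.029 ztop 47.2 lift 0.063
scene (-160, -110) 134 x edges [158.6 191.8] mid 175.2 swing -0.02 ztop 55.5 lift 0.044
```

Call:
carry_out([
  [0.1, 0, 0.17],
  [0.1, 0, 0.17],
  [0.1, 0, 0.17],
  [0.1, 0, 0.17],
  [0, 0, 0],
], spin=[0, 0, 0, 0, 0], grip=[1.2, 1.2, 1.2, 1.2, 1.2])

```text
time_s: 18.9
tool_pos: [0.6886, -0.0031, 0.2183]
orientation: [[0.969, 0.247, 0.003], [0.247, -0.969, -0.002], [0.002, 0.003, -1.0]]
ft_force: [3.7, -7.6, -3.0]
gripper_width: 0.257
gripper_force: 49.1
```

```bash
python3 bar.py
```

```text
knobgrip [179.  -87.3  80.9] Fcr [-0.  -8.3 -3.5]
top (-20, 20) 16 x edges [165.1 178.8] mid 171.9 swing -0.018 ztop 45.1 lift 0.01
top (20, 60) 141 x edges [158.7 179.6] mid 169.1 swing 0.01 ztop 44.9 lift 0.01
top (60, 95) 122 x edges [160.  180.3] mid 170.1 swing -0.002 ztop 44.4 lift 0.008
top (-160, -110) 19 x edges [152.8 175.7] mid 164.3 swing 0.022 ztop 47.6 lift 0.014
scene (-20, 20) 71 x edges [160.3 180.2] mid 170.3 swing -0.002 ztop 46.2 lift 0.017
scene (20, 60) 73 x edges [159.6 181.2] mid 170.4 swing -0.005 ztop 45.7 lift 0.019
scene (60, 95) 56 x edges [159.2 181.4] mid 170.3 swing -0.006 ztop 45.9 lift 0.037
scene (-160, -110) 97 x edges [149.9 193.4] mid 171.6 swing -0.006 ztop 49.6 lift 0.021
```

Below the lip's height now. I'll let it in, open and retreat.

Call:
carry_out([
  [0.08, 0.05, 0.13],
  [0, 0, 0],
  [0, 0, 0],
  [0, 0, 0],
  [0, 0, 0],
  [0, 0, 0],
  [0, 0, -1],
  [0, 0, -3],
  [0, 0, -4],
  [-4, 0, 0],
  [-4, 0, 0],
  [-4, 0, 0],
  [-4, 0, 0],
  [0, 0, 0],
], spin=[0, 0, 0, 0, 0, 0, 0, 0, 0, 0, 0, 0, 0, 0], grip=[1.2, 1.2, 4.5, 4.5, 4.5, 4.5, 4.5, 4.5, 4.5, 4.5, 4.5, 4.5, 4.5, 4.5])

```text
time_s: 20.17
tool_pos: [0.5255, -0.0409, 0.2936]
orientation: [[0.969, 0.247, -0.009], [0.247, -0.969, 0.001], [-0.008, -0.003, -1.0]]
ft_force: [-0.3, 0.7, -0.9]
gripper_width: 0.527
gripper_force: 0.0
```

```bash
python3 bar.py; python3 seat.py s2; python3 -c "
from h import *
im,d=get_image('scene');cv2.imwrite('pics/end.png',cv2.resize(im[180:310,220:370,::-1],None,fx=4.5,fy=4.5))"
```

```text
knobgrip [ 71.6 -83.4 229.8] Fcr [-0.5  0.8 -0.7]
top (-20, 20) 128 x edges [158.4 179. ] mid 168.7 swing 0.01 ztop 43.8 lift -0.002
top (20, 60) 130 x edges [159.1 180.3] mid 169.7 swing 0.004 ztop 43.7 lift -0.003
top (60, 95) 120 x edges [160.1 180.3] mid 170.2 swing -0.004 ztop 43.9 lift -0.002
top (-160, -110) 47 x edges [180.9 191.2] mid 186.1 swing -0.06 ztop 53.9 lift 0.037
scene (-20, 20) 67 x edges [160.5 181.4] mid 170.9 swing -0.007 ztop 45.1 lift 0.009
scene (20, 60) 68 x edges [158.8 181.3] mid 170.0 swing -0.0 ztop 45.0 lift 0.012
scene (60, 95) 56 x edges [159.7 182.7] mid 171.2 swing -0.024 ztop 45.2 lift 0.023
scene (-160, -110) 59 x edges [147.6 194.1] mid 170.8 swing -0.003 ztop 52.8 lift 0.033
top 60 370 end 214.5 z med 26.9 y 60.1 blade 147 [-169.9   52.9   11. ] [48.6 60.7 15.7]
top 0 364 end 214.0 z med 26.8 y 0.4 blade 163 [14.6 -8.8 11.1] [51.3  0.3 15.6]
top -60 344 end 213.7 z med 27.0 y -58.4 blade 30 [-174.8  -68.9   11.2] [-164.7  -60.1   13.3]
scene 60 164 end 215.6 z med 28.2 y 56.6 blade 82 [-196.3   51.2   12.4] [34.3 59.  17.8]
scene 0 164 end 217.1 z med 28.4 y -3.1 blade 86 [-176.    -8.9   11.3] [37.4 -0.2 17.3]
scene -60 151 end 216.7 z med 27.9 y -61.1 blade 60 [-183.7  -68.8   11.1] [ 17.2 -60.2  16.9]
t 20.3667 pos [ 0.5346 -0.0412  0.2967] yaw 14.4 spin 0.0 dp cm after spin [ 13.26 -14.59   5.94] F [-0.2  0.5  0.9] w 0.5284090371604518 0.0
```

View pics/end.png

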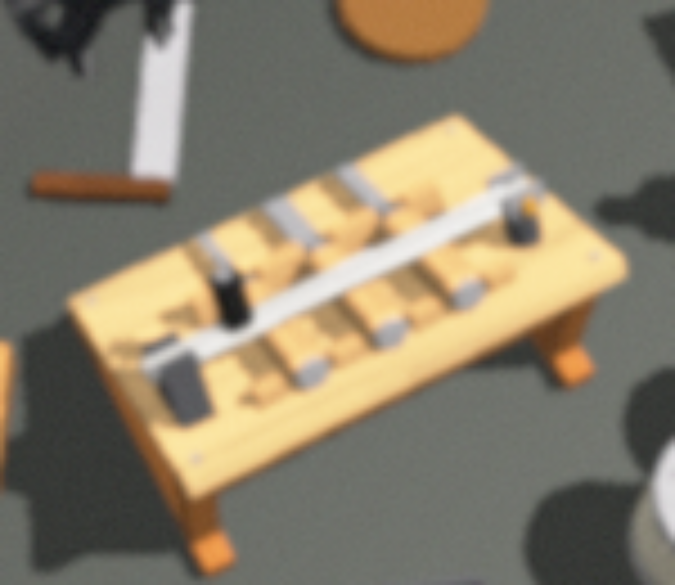

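The bar runs from the pivot (520,195) across all three chisels into the catch (180,370). The measurements give lift about 0 and swing about 0.005, with the chisels home. Handing in.

```bash
python3 -c "
from rig import *
print(hand_in())"
```

```text
the job is handed in; nothing more can be done
None
```

The loose chisel is home in the +60 slot and the keeper bar sits in its catch (measured swing about 0.005 rad, lift about 0). The other two chisels measured in place, and I handed the job in at about 20 s; no verdict came back.

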